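# Reset and lock the depth stop of a vial capping stand

### The arm

A 6-joint arm with a two-finger parallel gripper is mounted at the origin on the work surface. World frame = base frame: x ahead of the robot, y to its left, z up, the work surface at z = 0. Lengths are in mm, angles in rad, forces in N, time in s.
With the tool pointing down it reaches from about 400 to 925 mm from the base axis. Payload 12.5 kg.
Tool frame: the origin (TCP) lies at the very end of the fingers, on their centre line; the grasp point (between the pads) lies 19 mm behind it (env.tcp_to_grasp is the distance from the TCP to the grasp point, in mm); z points along the fingers, x is the direction in which the jaws open and shut, and the axes are right-handed (so a half turn about z gives the same grasp; the last joint's range is limited). The gripper opens to 95 mm and grips with 3 to 60 N. Pads are 20 mm wide; open, the fingers measure 119 mm over their backs; the gripper's body (75 mm by 180 mm) begins 59 mm behind the grasp point.
Start: joints at [-1.328, 0.491, 1.559, -0, 1.092, -0.106], TCP at [213.63, -587.375, 214.661] pointing down, gripper open.
Joint ranges: [-3.1, 3.1], [-0.84, 2.19], [0.05, 2.79], [-1.13, 4.28], [0.06, 2.93], [-2.69, 2.69]. Speed limits (rad/s): [2.22, 2.22, 2.79, 3.14, 3.14, 3.14].

### API

Orientations are given as [roll, pitch, yaw] about the fixed x, y, z axes, in that order (R = Rz(yaw) Ry(pitch) Rx(roll)).
In Python, from cell import env, vision, job gives the robot as it stands.
- The arm moves only by the shell command python3 -m pendant 'ROWS' [OPENING]. ROWS is JSON, a list of rows, each a list of 4 numbers: the shift along the tool's x, y, z in mm, then the turn about the tool's z in degrees. In form: [[tx, ty, tz, turn], ...]. A call has 1 to 8 rows; each row is the pose to reach, as a shift and turn from the pose measured when the call began, along the tool's axes at that moment; what a row does not reach only later rows make up. A row lasts 1/8 s, in which the tool goes at most 62.5 mm and 10.7 degrees, less where a joint would pass 70% of its speed; a pose out of reach is approached as far as the arm can. A call with a gripper value outside its range is refused whole. OPENING is the closure, from 0 (fully open) to 1 (shut), set as the call begins (- or left out, the last holds). The fingers move at their own pace and stop on an object; the grip force is fixed at half the most. Time passes only in rows, so rows that repeat a pose let the fingers close. It gives the time, the measured TCP pose, the force and the opening at its end, in the units of the state.
- env.state(): the state, without advancing time (a new reading comes with each control period).
- vision.read_camera(name): name is "scene" or "side" or "wrist"; returns a dict with "pixels" (420x560x3 uint8, red, green, blue), "intrinsics" (3x3 intrinsics, pixels), "R" (3x3) and "t" (3): a world point X has camera coordinates R X + t; the wrist camera has in their place "tool_from_camera" (4x4, takes a point from camera to tool coordinates, whose origin is the TCP and whose axes are the tool frame's). Camera axes: x right, y down, z forward; pixel columns grow to the right and rows downward; lengths in mm; the calibration is good to about 2 mm. A picture is of the moment at which its call begins: read the wrist's pose just before it. There is no depth.
- job.job_done(): hands the job in, once; it reports no verdict.
Trained networks look in a picture, given as the dict that the camera call returned (one of the last four; its "shot" number tells which), for a name from the list of things; names that differ only in an ending like _2 or _b are one class to them, and where a whole thing is asked for, a point or a joint stands for the part that bears it (a point fixed in the world has none). Each returns a list of dicts, best first, with "confidence" (0 to 1); they miss things now and then, are a little off and sometimes report something else, mostly with a low value. They report only what shows in the picture. A call takes as long as a camera call. They do not tell look-alikes from the thing itself.
- vision.find_in(picture, query): "at" ([x, y, z] in mm, in the coordinates of the camera as it stood for that picture, good to about 4 mm: the middle of the surface that is visible of it).
- vision.regions_of(picture, query): "pixels" (420x560 bool, what is visible of it).
The state is a dict: "t": time; "joints": joint angles; "qvel": joint speeds; "tau": joint torques, N m; "eef_pos": TCP position; "tcp_rot": TCP orientation; "ft_force": force on the tool from outside, world axes, zero at the start; "moment": the same for the moment, N m; "opening": opening from 0.0 (shut) to 1.0 (fully open).
Only numpy, scipy, OpenCV 4.12 (cv2) and the standard library are available. Lean on these libraries where they do the work, as an engineer would, in place of code of your own. Each camera call takes 0.05 s, during which the arm holds its last target.

### The job

The depth-stop screw of the vial capping stand is set too high. Loosen its jam nut by the red-pegged lever (anticlockwise), turn the black knob clockwise until the screw's nose just bears on the steel gauge vial, which you feel as the turning gets stiffer, then retighten the jam nut firmly, with about 12 N on the peg and well short of 16 N. Do not force the screw on into the gauge, leave the glassware and vial rack where they stand, and let go of everything at the end.

Things in the scene. Friction and masses are not known exactly. Their poses are not given: they have to be found in the camera images.
- stand: White vial capping stand, fixed to the bench: a C-frame with a 150 x 120 mm foot, a column on its -x side and a head whose top face is 150 mm above the bench. Origin on the bench, exactly below the vertical axis that screw, jam nut and gauge share; x from the column to the open side, z up.
- screw: Depth-stop screw's black knob. Origin on the axis at the foot of its bar grip, 184 mm above the bench; z up, x along the bar. Clockwise from above lowers the nose 3 mm per rad; the knob itself stays at its height. Drag 0.2 Nm, so it stays where left. First touch on the gauge comes after 0.4 to 1.4 rad of turn, then the torque rises by 0.2 Nm per rad. Turned down against a tight nut it jams.
- knob (a point): Middle of the knob's upright bar grip: 40 mm long, 14 mm wide, 27 mm high, standing on a disc of 40 mm diameter. On the screw axis, 13.5 mm above the disc's top. Axes as screw.
- nose: Brass nose of the screw, a 12 mm round rod that comes out of the underside of the stand's head (116 mm above the bench) and ends just above the gauge. Origin on the axis inside the head, z up.
- gauge: Steel gauge vial, 23 mm diameter, 45 mm tall, brass cap, under the screw's nose in a stiff spring nest whose height varies by 2.4 mm. Origin under its centre, z up. Right: the nose presses it with 1 to 55 N. The force grows by about 70 N per rad of screw past first touch, so stop within 0.7 rad of it. 80 N is too hard.
- jam_nut (a joint): Angle (rad) of the steel hex jam nut, 42 mm wide, with its lever; growing = clockwise from above = tighter. Near 0, clamped, at the start; stop at -1.5. Drag 0.6 Nm (7.5 N at the peg) everywhere, so it stays put; past its bite 3.4 Nm per rad more. The bite angle is unknown and comes up to 0.5 rad sooner with the screw lowered: back at 0 it is overtight. From -0.8 it is loose throughout.
- peg (a point): Point on the upright round red peg (12 mm diameter) at the end of the nut's lever, 80 mm from the screw axis, 183 mm above the bench. The free peg reaches from 19 mm below to 16 mm above this point. The lever below is a flat bar 12 mm wide, top 161 mm above the bench. At the start it points to the stand's -y side.
- shoe: Clamping shoe hidden inside the stand's head, about 136 mm above the bench, which the nut presses on a flange of the screw. Its force is 0 with the nut loose and grows by 280 N per rad of nut past the bite. Tight: 12 to 52 N (steady push of 9.5 to 15 N at the peg, square to the lever); above 62 N (16.5 N at the peg) the thread is damaged.
- vial_rack: Light blue vial rack 200 x 92 x 34 mm with small amber vials, loose bystander. Origin under its centre.
- ampoule: Amber ampoule, 24 mm diameter, 98 mm tall, loose bystander. Origin under its centre, z up.
- beaker: Clear glass beaker, 66 mm diameter, 85 mm tall, loose bystander. Origin under its centre, z up.
- flask: Clear volumetric flask with blue stopper, 52 mm diameter, 112 mm tall, loose bystander. Origin under its centre, z up.
Mind the look-alikes: they are no part of the job. Of the things shaped like the stand, the white one is meant.

How it is judged:
By the outcome, as a careful person would: the job done as asked, in the order asked, and still so for the second after the job is handed in, with the robot touching nothing.
It also fails if it takes over 64 s, if anything falls off the work surface, if the arm or the gripper's body presses on something with over 40 N, if the wrist force passes 120 N, or if a joint passes its speed limit or range.

## Working session

There is one attempt and no reset: what is moved stays moved. The work goes in short steps, Python scripts to look and compute and a shell command to move; the robot and the scene stay as the last step left them, time stands still between calls to the robot, and variables do not carry over. Pictures are saved under pics/ and viewed, and the job is handed in when it is done.

```bash
ls; mkdir -p pics; cat > h.py <<'E'
import numpy as np, cv2
from cell import env, vision, job
def shot(name,fn):
    p=vision.read_camera(name); cv2.imwrite('pics/'+fn+'.png',np.ascontiguousarray(p["pixels"][:,:,::-1])); return p
def w(p,at): return p["R"].T@(np.array(at)-p["t"])
E
python3 - <<'E'
from h import *
for n in ["scene","side"]:
    p=shot(n,n+"0")
    for q in ["stand","screw","jam_nut","gauge","peg","knob","vial_rack","ampoule","beaker","flask"]:
        for r in vision.find_in(p,q)[:3]: print(n,q,r["confidence"],np.round(w(p,r["at"])))
print(env.state())
E
```

```text
pics
scene stand 0.93 [ 476. -272.   33.]
scene stand 0.89 [563. -81.  51.]
scene stand 0.8 [772. 283.  63.]
scene screw 0.75 [568. -73. 194.]
scene screw 0.74 [772. 291. 192.]
scene screw 0.18 [ 563. -104.  163.]
scene jam_nut 0.96 [767. 256. 162.]
scene jam_nut 0.83 [ 459. -297.  162.]
scene jam_nut 0.66 [ 564. -107.  159.]
scene gauge 0.66 [ 474. -264.   59.]
scene gauge 0.59 [565. -66.  59.]
scene gauge 0.52 [770. 288.  53.]
scene peg 0.87 [ 458. -300.  162.]
scene peg 0.8 [ 567. -104.  161.]
scene peg 0.6 [771. 258. 162.]
scene knob 0.9 [774. 289. 192.]
scene knob 0.77 [566. -69. 194.]
scene knob 0.63 [ 474. -264.  187.]
scene vial_rack 0.93 [604. 110.  32.]
scene ampoule 0.85 [ 626. -231.   46.]
scene beaker 0.94 [732.  12.  57.]
scene flask 0.7 [ 705. -206.   35.]
side stand 0.9 [756. 281.  68.]
side stand 0.75 [ 457. -276.  120.]
side stand 0.64 [549. -84.  82.]
side screw 0.81 [ 465. -260.  202.]
side screw 0.79 [771. 297. 199.]
side screw 0.73 [560. -69. 196.]
side jam_nut 0.55 [ 453. -304.  161.]
side jam_nut 0.48 [555. -91. 162.]
side gauge 0.56 [768. 297.  56.]
side gaug
[... 340 characters left out ...]
lask 0.69 [ 698. -200.   40.]
{'t': 1.1, 'joints': array([-1.32757997e+00,  4.90875212e-01,  1.55892143e+00, -1.21318828e-05,
        1.09171426e+00, -1.05560737e-01]), 'qvel': array([-1.66214032e-03, -1.95153079e-03, -9.85043906e-04, -3.73956197e-05,
       -1.16024626e-03,  1.11017232e-03]), 'tau': array([-1.04126015e-03, -6.12486076e+01, -2.58433771e+01,  6.92673703e-02,
        4.44891129e-02,  1.09313083e-05]), 'eef_pos': array([ 213.63517046, -587.35656959,  214.66895921]), 'tcp_rot': array([ 3.14157333e+00, -8.01705262e-05, -1.22201364e+00]), 'ft_force': array([0.35319804, 0.11083309, 0.2010944 ]), 'moment': array([-0.06129925,  0.03696251,  0.02776232]), 'opening': 0.999103855761771}
```

View pics/scene0.png

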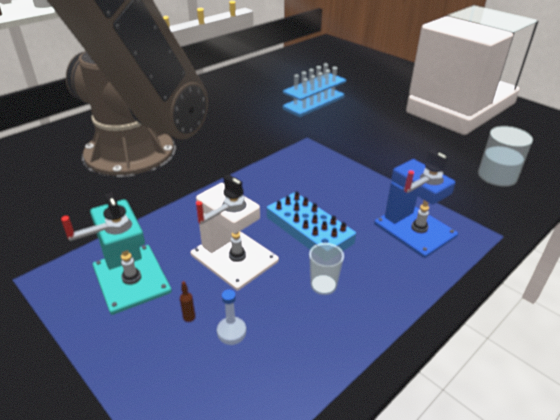

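View pics/side0.png

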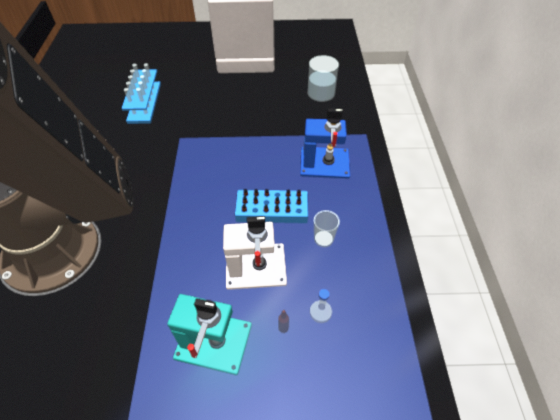

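The white stand is the middle one: in the scene view its knob is at about (232,188) and its red peg at (201,211). In the side view they are at (257,228) and (258,257). The lever points to -y. I'll hover above it next.

```bash
cat >> h.py <<'E'
def T():
    from scipy.spatial.transform import Rotation as Ro
    s=env.state(); return s, Ro.from_euler('xyz',s["tcp_rot"]).as_matrix()
def to(x,y,z):
    s,R=T(); return np.round(R.T@(np.array([x,y,z])-s["eef_pos"]),1)
def ww(s,R,p,at):
    return R@((p["tool_from_camera"]@np.r_[at,1])[:3])+s["eef_pos"]
E
python3 - <<'E'
from h import *
print(to(540,-100,370)); s,R=T(); p=shot("wrist","w0"); print(p["tool_from_camera"],p["intrinsics"])
E
```

```text
[-346.5 -473.3 -155.4]
[[ 9.99999804e-01 -1.14461271e-04 -6.15539152e-04 -1.31113986e+00]
 [ 2.78847639e-04  9.61676328e-01  2.74187092e-01 -7.66757892e+01]
 [ 5.60565628e-04 -2.74187210e-01  9.61676172e-01 -1.69301824e+02]
 [ 0.00000000e+00  0.00000000e+00  0.00000000e+00  1.00000000e+00]] [[305.39933476   0.         279.23748102]
 [  0.         305.39933476 214.66811291]
 [  0.           0.           1.        ]]
```

```bash
python3 -m pendant '[[0,0,-60,0],[0,0,-120,0],[-35,-50,-155,0],[-70,-100,-155,-5],[-110,-150,-155,-10],[-145,-200,-155,-15],[-180,-250,-155,-20],[-200,-280,-155,-20]]'; python3 -c "
from h import *
print(to(540,-100,370))"
```

```text
t: 2.15
eef_pos: [409.4, -301.4, 370.0]
tcp_rot: [-3.141, -0.001, -0.87]
ft_force: [0.9, -1.0, 0.1]
opening: 0.998
[ -69.8 -229.7    0. ]
```

```bash
python3 -m pendant '[[-15,-45,0,-10],[-30,-95,0,-20],[-45,-145,0,-30],[-55,-195,0,-40],[-65,-230,0,-50],[-65,-230,0,-50]]'; python3 - <<'E'
from h import *
s,R=T(); p=shot("wrist","w1")
print(s["eef_pos"],s["tcp_rot"],s["ft_force"],s["moment"])
for q in ["stand","screw","jam_nut","gauge","peg","knob"]:
    for r in vision.find_in(p,q)[:3]: print(q,r["confidence"],np.round(ww(s,R,p,r["at"]),1))
E
```

```text
t: 2.9
eef_pos: [544.1, -101.7, 369.7]
tcp_rot: [3.141, -0.0, 0.006]
ft_force: [-0.1, -0.7, -1.2]
opening: 1.0
[ 544.14734169 -101.681635    369.69867027] [ 3.14146959e+00 -2.84730683e-04  6.45007888e-03] [-0.10026669 -0.69483267 -1.21036377] [ 0.01737544 -0.10533459  0.0487908 ]
stand 0.87 [543.5 -57.3 150. ]
stand 0.8 [ 463.3 -231.    22.7]
screw 0.97 [556.9 -59.3 199.6]
screw 0.51 [ 470.1 -261.2  208. ]
screw 0.16 [ 611.4 -217.3   53.3]
jam_nut 0.72 [ 561.1 -118.9  161.2]
jam_nut 0.63 [ 448.8 -306.1  160.6]
gauge 0.63 [ 464.5 -252.6   47.1]
peg 0.8 [ 449.1 -303.8  162.4]
peg 0.64 [ 562.  -117.8  158.8]
knob 0.62 [ 563.  -118.4  161.5]
knob 0.59 [557.3 -58.8 207.2]
knob 0.53 [ 467.7 -257.   212.3]
```

View pics/w1.png

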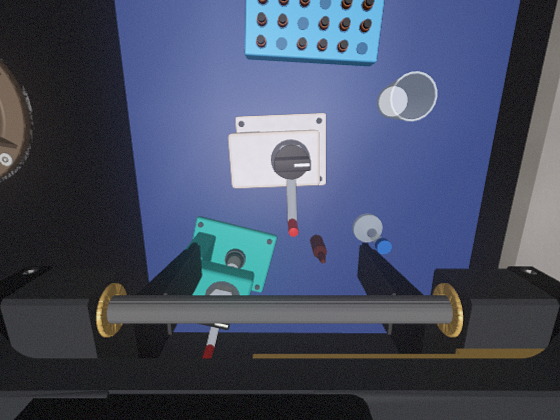

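```bash
python3 - <<'E'
import cv2
im=cv2.imread('pics/w1.png'); cv2.imwrite('pics/w1c.png',cv2.resize(im[105:265,215:345],None,fx=4.5,fy=3.7*4.5/3.7*0.83,interpolation=cv2.INTER_CUBIC))
E
cat >> h.py <<'E'
def ray(s,R,p,u,v,z):
    K=p["intrinsics"]; d=np.linalg.inv(K)@[u,v,1]; M=p["tool_from_camera"]
    o=R@M[:3,3]+s["eef_pos"]; d=R@M[:3,:3]@d; return np.round(o+d*(z-o[2])/d[2],1)
E
python3 - <<'E'
from h import *
s,R=T(); p=vision.read_camera("wrist")
for n,u,v,z in [("peg",293.5,231.5,199),("disc",291,159,184),("bar",292,163,211),("barL",275,162,211),("barR",310,165,211)]: print(n,ray(s,R,p,u,v,z))
E
```

```text
peg [ 558.8 -143.5  199. ]
disc [555.5 -60.6 184. ]
bar [555.6 -62.2 211. ]
barL [537.5 -61.1 211. ]
barR [574.9 -64.3 211. ]
```

View pics/w1c.png

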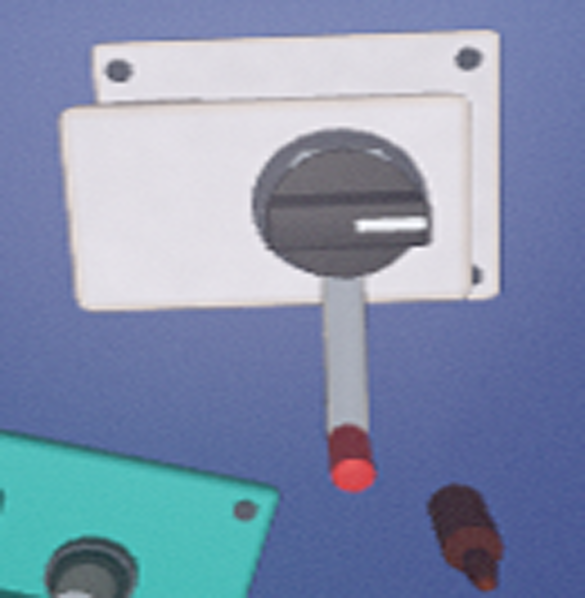

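Axis is at about (556,-62) and the peg top at about (559,-143). The bar lies along world x and the stand yaw is about +2°. I'll straddle the peg with the fingers part shut.

```bash
python3 -m pendant '[[15,41,10,0],[15,41,60,0],[15,41,110,0],[15,41,130,0],[15,41,130,0]]' 0.6; python3 - <<'E'
from h import *
s,R=T(); p=shot("wrist","w2"); print(s["opening"],s["ft_force"])
shot("side","s2")
E
```

```text
t: 3.92
eef_pos: [557.6, -145.5, 239.1]
tcp_rot: [-3.141, 0.002, -0.0]
ft_force: [-0.1, -0.9, 0.8]
opening: 0.529
0.5285303921556741 [-0.07393718 -0.92492762  0.79804508]
```

View pics/w2.png

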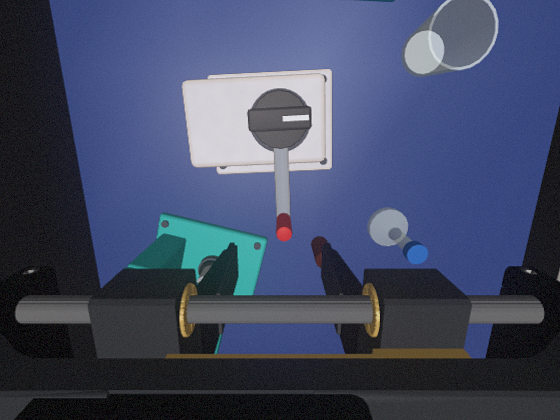

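```bash
python3 - <<'E'
from h import *
s,R=T(); p=vision.read_camera("wrist"); print(s["eef_pos"],s["opening"])
for n,u,v,z in [("peg",284.5,234,199),("disc",280,116,184),("bar",280,118,211)]: print(n,ray(s,R,p,u,v,z))
E
```

```text
[ 558.5215323  -145.60115905  241.17599164] 0.4495676282084837
peg [ 561.3 -142.2  199. ]
disc [558.  -59.3 184. ]
bar [557.9 -61.4 211. ]
```

```bash
python3 -m pendant '[[2,-3,30,0],[2,-3,60,0],[2,-3,70,0],[2,-3,70,0]]'; python3 - <<'E'
from h import *
s,R=T(); p=shot("wrist","w3"); print(s["eef_pos"],s["opening"],s["ft_force"],s["moment"])
p=shot("side","s3")
E
```

```text
t: 4.58
eef_pos: [561.1, -142.8, 172.1]
tcp_rot: [3.14, -0.003, 0.0]
ft_force: [0.5, -0.3, 1.0]
opening: 0.402
[ 561.09565466 -142.78902995  172.135001  ] 0.4015017097212418 [ 0.52953452 -0.31818055  0.97917415] [-0.03793999 -0.13361989 -0.00404782]
```

View pics/w3.png

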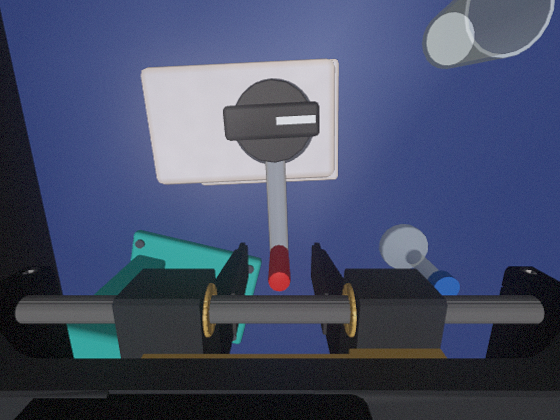

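View pics/s3.png

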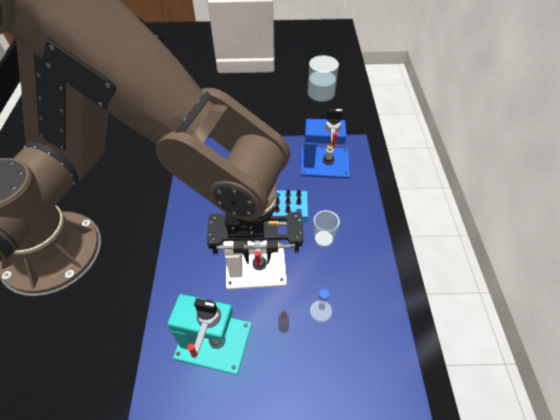

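```bash
python3 -m pendant '[[0,0,0,0],[5,0,0,-5],[10.5,-2,0,-10],[17,-4,0,-15],[24,-6,0,-20]]' 0.72; python3 - <<'E'
from h import *
s,R=T(); print(s["eef_pos"],s["tcp_rot"],s["opening"],s["ft_force"],s["moment"])
p=shot("wrist","w4")
E
```

```text
t: 5.3
eef_pos: [584.7, -138.0, 173.7]
tcp_rot: [3.137, -0.002, 0.352]
ft_force: [-7.2, -6.7, 1.4]
opening: 0.28
[ 584.7071263  -137.99587837  173.72895066] [ 3.13703459e+00 -1.62344467e-03  3.52410069e-01] 0.27991577049292965 [-7.23119847 -6.70816964  1.43696192] [-1.05159351  1.18434536  0.00676232]
```

View pics/w4.png

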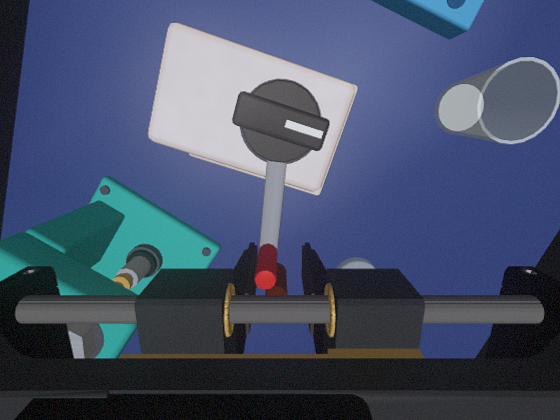

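```bash
python3 -m pendant '[[14,-1,0,-10],[27.5,-5,0,-20],[40,-11,0,-30],[52,-19,0,-40],[62,-29,0,-50],[63.5,-31,0,-52],[63.5,-31,0,-52]]'; python3 - <<'E'
from h import *
s,R=T(); print(s["eef_pos"],s["tcp_rot"],s["joints"],s["ft_force"],s["moment"])
p=shot("wrist","w5")
E
```

```text
t: 6.22
eef_pos: [634.0, -86.9, 174.0]
tcp_rot: [3.137, 0.003, 1.265]
ft_force: [0.0, -3.3, -2.2]
opening: 0.275
[634.02625791 -86.92065341 173.98529281] [3.13696343 0.00319612 1.26511406] [-0.23790677  0.55072841  1.56800341 -0.004114    1.01846245 -1.50087741] [ 0.01210966 -3.29713625 -2.22767088] [-0.53217538 -0.02991639  0.00274354]
```

View pics/w5.png

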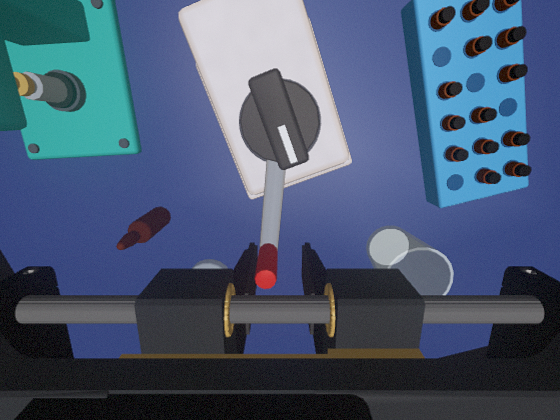

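```bash
python3 - <<'E'
from h import *
s,R=T(); p=vision.read_camera("wrist")
a=ray(s,R,p,264,73,211);b=ray(s,R,p,293,165,211);print(a,b,(a+b)/2,np.degrees(np.arctan2(*(b-a)[[1,0]])))
print(ray(s,R,p,280,117,184), ray(s,R,p,267,279,199))
E
python3 -m pendant '[[-6,0,0,0],[-6,0,-40,0],[-6,0,-80,0]]' 0.4
```

```text
[537.4 -61.8 211. ] [575.6 -61.4 211. ] [556.5 -61.6 211. ] 0.5999338802539474
[554.5 -60.6 184. ] [629.7 -91.5 199. ]
t: 6.7
eef_pos: [631.9, -92.5, 255.3]
tcp_rot: [3.137, 0.002, 1.264]
ft_force: [-0.0, 0.2, 0.2]
opening: 0.538
```

```bash
python3 -c "
from h import *
print(to(557,-61.5,255))"
```

```text
[  6.9 -80.7  -0.1]
```

```bash
python3 -m pendant '[[3,-40,0,-9],[7,-81,0,-18],[7,-81,0,-18],[7,-81,0,-18]]' 0.45; python3 - <<'E'
from h import *
s,R=T(); print(s["eef_pos"],s["tcp_rot"],s["joints"],s["ft_force"],s["moment"],to(557,-61.5,188))
p=shot("wrist","w6"); p=shot("side","s6")
E
```

```text
t: 7.2
eef_pos: [557.4, -61.6, 255.5]
tcp_rot: [3.136, 0.004, 1.576]
ft_force: [0.3, -0.2, 0.4]
opening: 0.551
[557.43721363 -61.56129568 255.52987791] [3.13619073 0.00384006 1.57636876] [-0.22655039  0.35685542  1.66839168 -0.0027845   1.11020666 -1.80169953] [ 0.32695554 -0.21353931  0.37069425] [ 0.05566556 -0.11850719 -0.02859456] [ 0.3 -0.8 67.5]
```

View pics/w6.png

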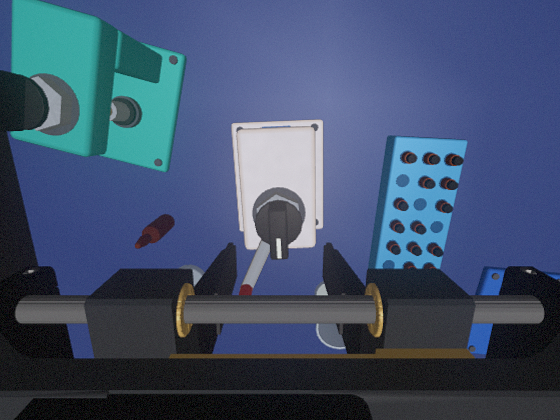

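```bash
python3 -m pendant '[[0,-0.5,30,0],[0,-0.5,58,0],[0,-0.5,67,0],[0,-0.5,67,0]]'; python3 - <<'E'
from h import *
s,R=T(); print(s["eef_pos"],s["tcp_rot"],s["ft_force"],s["moment"],s["opening"])
p=shot("wrist","w7"); print(ray(s,R,p,280,0,211))
E
```

```text
t: 7.8
eef_pos: [557.7, -62.1, 187.7]
tcp_rot: [3.138, 0.003, 1.576]
ft_force: [0.5, -0.4, 0.2]
opening: 0.552
[557.69511849 -62.13882482 187.7026586 ] [3.1379948  0.00348881 1.57611077] [ 0.54360792 -0.40539577  0.22059976] [ 0.06184022 -0.09322506  0.00757364] 0.551871344886371
[428.5 -61.3 211. ]
```

View pics/w7.png

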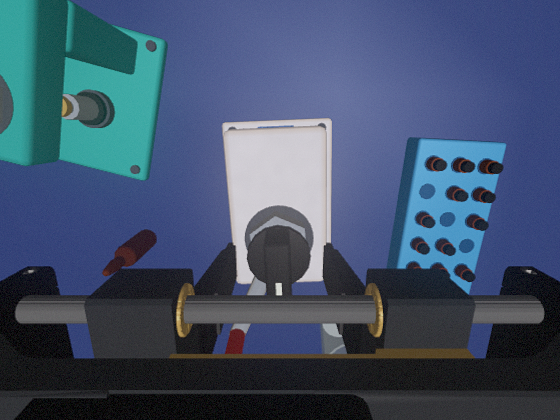

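Bar is between the fingers at (278,250). Closing.

```bash
python3 -m pendant '[[0,0,0,0],[0,0,0,0],[0,0,0,0],[0,0,0,0],[0,0,0,0]]' 1; python3 - <<'E'
from h import *
s,R=T(); print(s["eef_pos"],s["tcp_rot"],s["ft_force"],s["moment"],s["opening"])
E
```

```text
t: 8.48
eef_pos: [557.8, -62.7, 188.6]
tcp_rot: [3.137, 0.005, 1.577]
ft_force: [-1.9, -5.5, 0.9]
opening: 0.147
[557.83121844 -62.70292682 188.55190237] [3.13682134 0.00486194 1.57659582] [-1.853472   -5.46590599  0.93690622] [-0.63843695  0.10737616  0.16607034] 0.14673616789276045
```

```bash
cat > r.py <<'E'
from h import *
s,R=T(); 
m=[]
for i in range(6):
    vision.read_camera("side") if i else None
    t=env.state(); m.append(np.r_[t["ft_force"],t["moment"]])
print(np.round(s["eef_pos"],1),round(s["tcp_rot"][2],3),np.round(np.mean(m,0),3),np.round(np.std(m,0)[[0,1,5]],3),s["t"])
E
python3 r.py; python3 -m pendant '[[-1,0,0,0],[-1,0,0,5],[-1,0,0,10],[-1,0,0,10]]'; python3 r.py
```

```text
[557.8 -62.7 188.6] 1.577 [-1.657 -4.927  1.088 -0.69   0.084  0.107] [0.198 0.401 0.039] 8.475
t: 9.22
eef_pos: [557.9, -62.8, 188.5]
tcp_rot: [3.136, 0.002, 1.402]
ft_force: [-0.0, 5.3, 1.8]
opening: 0.145
[557.9 -62.8 188.5] 1.402 [ 0.159  5.372  1.028  1.231 -0.172 -0.133] [0.31  0.388 0.041] 9.225
```

```bash
cat > q.py <<'E'
from h import *
m=[];t0=env.state()
print(np.round(t0["eef_pos"],1),round(t0["tcp_rot"][2],3),np.round(t0["ft_force"],2),np.round(t0["moment"],3),round(t0["t"],2),round(t0["opening"],3))
E
python3 -m pendant '[[0.5,0,0,3],[0.5,0,0,6]]'; python3 q.py; python3 -m pendant '[[0,0,0,3],[0,0,0,6]]'; python3 q.py;
```

```text
t: 9.72
eef_pos: [557.9, -62.8, 188.5]
tcp_rot: [3.136, 0.003, 1.298]
ft_force: [-0.2, -2.7, 0.1]
opening: 0.147
[557.9 -62.8 188.5] 1.298 [-0.23 -2.74  0.13] [-0.411 -0.005  0.208] 9.72 0.147
t: 9.98
eef_pos: [557.9, -62.9, 188.5]
tcp_rot: [3.136, 0.002, 1.194]
ft_force: [0.0, -0.2, 0.4]
opening: 0.147
[557.9 -62.9 188.5] 1.194 [ 0.01 -0.21  0.45] [0.051 0.003 0.241] 9.97 0.147
```

```bash
for i in 1 2; do python3 -m pendant '[[0,0,0,3],[0,0,0,6]]' >/dev/null; python3 q.py; done; python3 r.py
```

```text
[557.8 -62.9 188.5] 1.089 [-0.87  0.94  1.4 ] [ 0.058 -0.057  0.249] 10.22 0.146
[557.9 -62.9 188.5] 0.984 [-0.22 -0.12  1.1 ] [ 0.036 -0.07   0.186] 10.47 0.148
[557.9 -62.9 188.5] 0.984 [-0.535 -0.1    1.158  0.042 -0.018  0.008] [0.349 0.221 0.101] 10.475
```

```bash
for i in 1 2; do python3 -m pendant '[[0,0,0,1.5],[0,0,0,3]]' >/dev/null; python3 q.py; done;  python3 -m pendant '[[0,0,0,1.5],[0,0,0,3]]'; python3 q.py;  python3 -m pendant '[[0,0,0,1.5],[0,0,0,3]]'; python3 q.py
```

```text
[557.8 -62.9 188.5] 0.932 [-0.9   0.02  0.63] [ 0.016 -0.077  0.137] 10.97 0.148
[557.8 -62.9 188.5] 0.878 [-0.14 -0.39 -0.06] [-0.019 -0.011  0.172] 11.22 0.149
t: 11.48
eef_pos: [557.8, -62.9, 188.6]
tcp_rot: [3.135, 0.0, 0.824]
ft_force: [-0.4, -0.4, -0.0]
opening: 0.142
[557.8 -62.9 188.6] 0.824 [-0.44 -0.4  -0.03] [ 0.027 -0.009  0.237] 11.47 0.142
t: 11.72
eef_pos: [557.8, -62.9, 188.5]
tcp_rot: [3.135, -0.0, 0.77]
ft_force: [-1.1, 0.4, 0.9]
opening: 0.147
[557.8 -62.9 188.5] 0.77 [-1.13  0.43  0.86] [-0.015  0.008  0.217] 11.72 0.147
```

```bash
for i in 1 2; do python3 -m pendant '[[0,0,0,2],[0,0,0,4]]' >/dev/null; python3 q.py; done;  python3 -m pendant '[[0,0,0,2],[0,0,0,4]]'; python3 q.py;  python3 - <<'E'
from h import *
p=shot("scene","c8"); cv2.imwrite('pics/c8c.png',cv2.resize(p["pixels"][170:290,170:310,::-1],None,fx=5,fy=5,interpolation=cv2.INTER_CUBIC))
E
```

```text
[557.8 -63.  188.6] 0.698 [-0.75 -0.97  1.11] [-0.04   0.085  0.248] 11.97 0.151
[557.8 -62.9 188.5] 0.625 [ 0.08 -0.45  0.69] [-0.05   0.056  0.294] 12.22 0.147
t: 12.48
eef_pos: [557.8, -63.0, 188.5]
tcp_rot: [3.136, -0.001, 0.553]
ft_force: [-1.6, -0.1, 1.4]
opening: 0.144
[557.8 -63.  188.5] 0.553 [-1.62 -0.15  1.37] [-0.067  0.066  0.275] 12.47 0.144
```

View pics/c8c.png

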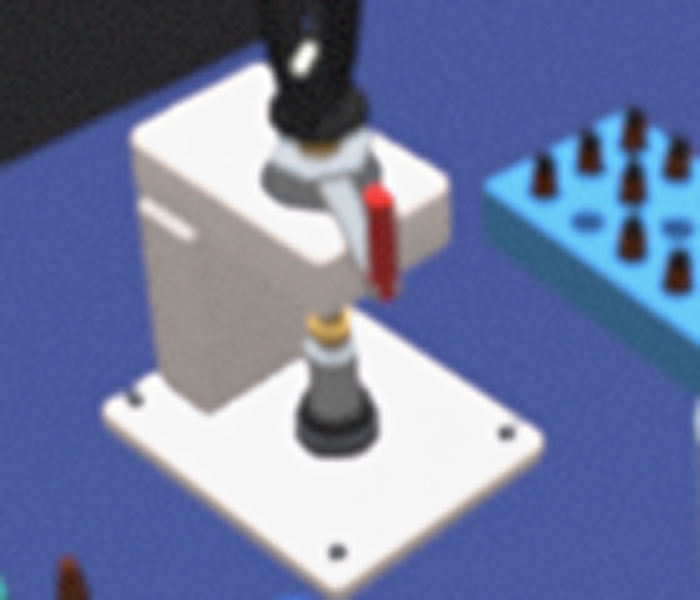

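```bash
for i in 1 2; do python3 -m pendant '[[0,0,0,2],[0,0,0,4]]' >/dev/null; python3 q.py; done
```

```text
[557.7 -63.  188.5] 0.48 [-0.44 -0.21  0.49] [-0.046  0.049  0.247] 12.78 0.146
[557.7 -63.  188.5] 0.408 [-0.9  -1.07  0.84] [-0.068  0.132  0.327] 13.03 0.144
```

```bash
for i in 1 2 3; do python3 -m pendant '[[0,0,0,-2],[0,0,0,-4]]' >/dev/null; python3 q.py; done;
```

```text
[557.8 -63.  188.5] 0.48 [ 0.23 -0.88  0.37] [-0.088  0.062 -0.105] 13.28 0.145
[557.8 -63.  188.5] 0.553 [-0.   -0.15  0.09] [-0.011  0.039 -0.153] 13.53 0.144
[557.8 -63.  188.5] 0.625 [-0.38 -0.49  0.92] [-0.095  0.041 -0.152] 13.78 0.144
```

```bash
for i in 1; do python3 -m pendant '[[0,0,0,2],[0,0,0,4]]' >/dev/null; python3 q.py; done; python3 -m pendant '[[0,0,0,0],[0,0,0,0],[0,0,-10,0],[0,0,-50,0]]' 0.5;python3 q.py
python3 - <<'E'
from h import *
p=shot("wrist","w9"); s,R=T(); print(s["joints"],s["tcp_rot"])
E
```

```text
[557.8 -63.  188.5] 0.553 [-1.31 -0.78  2.07] [-0.078  0.062  0.281] 14.03 0.147
t: 14.52
eef_pos: [556.9, -62.6, 238.0]
tcp_rot: [3.138, 0.001, 0.553]
ft_force: [0.7, -0.9, 0.3]
opening: 0.48
[556.9 -62.6 238. ] 0.553 [ 0.68 -0.92  0.29] [ 0.013 -0.085  0.067] 14.53 0.48
[-0.22816648  0.36803295  1.68256076 -0.00348782  1.08055501 -0.77936138] [ 3.13205308 -0.00525297  0.5528461 ]
```

View pics/w9.png

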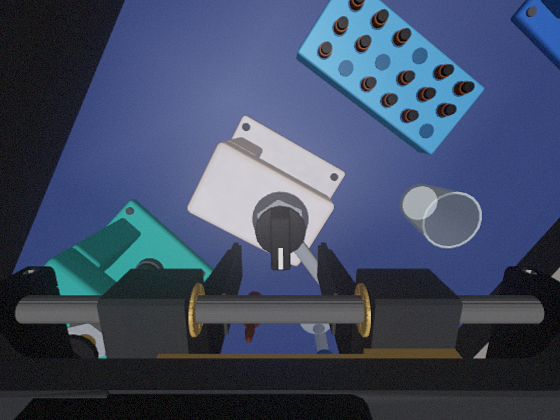

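```bash
python3 -c "
from h import *
print(to(631.5,-91.5,240))"
```

```text
[46.8 62.3  5.2]
```

```bash
python3 -m pendant '[[10,15,0,-10],[23,31,0,-20],[36,47,0,-30],[47,62,0,-36.5],[47,62,0,-36.5],[47,62,0,-36.5]]' 0.6; python3 - <<'E'
from h import *
s,R=T();p=shot("wrist","w10"); s,R=T(); print(s["eef_pos"],s["tcp_rot"],s["opening"])
E
```

```text
t: 15.32
eef_pos: [630.9, -90.8, 245.4]
tcp_rot: [3.131, 0.001, 1.187]
ft_force: [0.4, -0.2, 0.4]
opening: 0.4
[630.87591255 -90.73769204 245.50350496] [3.13087554e+00 1.36651071e-03 1.18790321e+00] 0.4008614190914028
```

View pics/w10.png

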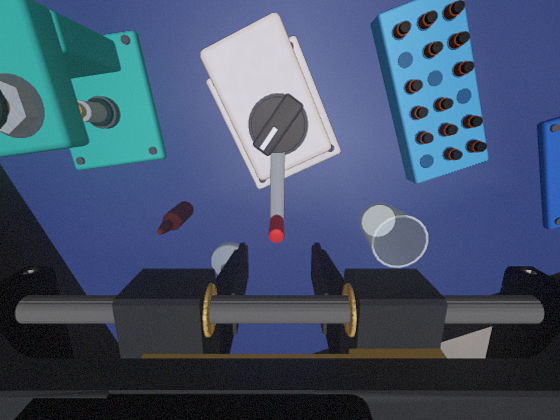

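```bash
python3 -c "
from h import *
s,R=T();p=vision.read_camera('wrist')
a=ray(s,R,p,277,236.5,199);print(a,to(a[0],a[1],173)); print(ray(s,R,p,277,125,211))"
```

```text
[630.7 -91.9 199. ] [-1.  -0.6 72.6]
[556.3 -61.6 211. ]
```

```bash
python3 -m pendant '[[-1,0,30,0],[-1,0,60,0],[-1,0,72,0],[-1,0,72,0]]'; python3 -m pendant '[[0,0,0,0],[0,0,0,0]]' 0.75; python3 q.py; python3 r.py
```

```text
t: 15.92
eef_pos: [631.0, -92.0, 173.5]
tcp_rot: [3.131, 0.001, 1.188]
ft_force: [-1.0, -0.5, -0.1]
opening: 0.399
t: 16.18
eef_pos: [631.4, -92.0, 174.6]
tcp_rot: [3.13, 0.001, 1.188]
ft_force: [-0.6, 0.3, -0.6]
opening: 0.27
[631.4 -92.  174.6] 1.188 [-0.62  0.29 -0.63] [ 0.09  -0.114 -0.004] 16.18 0.27
[631.4 -92.  174.6] 1.188 [ 0.148 -0.087  0.155  0.079 -0.128 -0.006] [0.575 0.482 0.018] 16.175
```

```bash
python3 -m pendant '[[-7,-0.3,0,5],[-14,-1.2,0,10],[-20.6,-2.7,0,15],[-27.3,-4.8,0,20],[-33.7,-7.5,0,25],[-37.5,-9.3,0,28]]'; cat > f.py <<'E'
from h import *
import sys
s=env.state(); P=s["eef_pos"]; C=np.array([557.3,-62.3]); r=P[:2]-C; f=np.degrees(np.arctan2(r[0],-r[1]))
u=np.array([r[0],r[1]])/np.linalg.norm(r); tan=np.array([-u[1],u[0]]) # anticlockwise
F=s["ft_force"]
print("t%.2f pos %s phi %.2f r %.1f yaw %.2f  push(cw) %.2f radial %.2f  open %.3f"%(s["t"],np.round(P,1),f,np.linalg.norm(r),np.degrees(s["tcp_rot"][2]),F[:2]@tan,F[:2]@u,s["opening"]), np.round(F,1))
E
python3 f.py
```

```text
t: 17.18
eef_pos: [609.2, -122.6, 173.9]
tcp_rot: [3.131, -0.006, 0.697]
ft_force: [4.8, 6.6, -1.3]
opening: 0.252
t17.18 pos [ 609.2 -122.6  173.9] phi 40.69 r 79.5 yaw 39.93  push(cw) 7.93 radial -1.89  open 0.252 [ 4.8  6.6 -1.3]
```

```bash
for i in 1 2; do python3 -m pendant '[[-4.2,-0.1,0,3],[-8.3,-0.4,0,6]]' >/dev/null; python3 f.py; done
```

```text
t17.43 pos [ 603.3 -126.9  173.8] phi 35.47 r 79.4 yaw 33.83  push(cw) 8.01 radial 0.22  open 0.248 [ 6.7  4.5 -3.5]
t17.68 pos [ 597.2 -130.7  173.8] phi 30.29 r 79.2 yaw 27.73  push(cw) 8.30 radial -0.36  open 0.247 [ 7.   4.5 -2.3]
```

```bash
for i in 1 2; do python3 -m pendant '[[-2.1,0,0,1.2],[-4.2,-0.1,0,2.5]]' >/dev/null; python3 f.py; done
```

```text
t17.93 pos [ 594.5 -132.1  173.8] phi 28.08 r 79.1 yaw 25.18  push(cw) 8.46 radial -0.25  open 0.250 [ 7.3  4.2 -2. ]
t18.18 pos [ 591.8 -133.4  173.8] phi 25.91 r 79.0 yaw 22.64  push(cw) 8.34 radial 1.28  open 0.250 [ 8.1  2.5 -2.8]
```

```bash
python3 -m pendant '[[-2.1,0,0,1.2],[-4.2,-0.1,0,2.5]]' >/dev/null; python3 f.py
```

```text
t18.43 pos [ 589.  -134.5  173.8] phi 23.71 r 78.9 yaw 20.09  push(cw) 8.42 radial 0.93  open 0.250 [ 8.1  2.5 -3. ]
```

```bash
python3 -m pendant '[[-2.1,0,0,1.2],[-4.2,-0.1,0,2.2]]' >/dev/null; python3 f.py
```

```text
t18.68 pos [ 586.3 -135.7  173.8] phi 21.55 r 78.9 yaw 17.86  push(cw) 8.88 radial 0.89  open 0.248 [ 8.6  2.4 -3.3]
```

```bash
python3 -m pendant '[[-2.1,0,0,1.2],[-4.2,-0.1,0,2.2]]' >/dev/null; python3 f.py
```

```text
t18.93 pos [ 583.5 -136.7  173.7] phi 19.38 r 78.9 yaw 15.62  push(cw) 7.56 radial 1.01  open 0.251 [ 7.5  1.6 -4.2]
```

```bash
python3 -m pendant '[[-2.1,0,0,1],[-4.2,-0.1,0,2]]' >/dev/null; python3 f.py
```

```text
t19.18 pos [ 580.7 -137.7  173.7] phi 17.25 r 78.9 yaw 13.58  push(cw) 9.06 radial 1.65  open 0.248 [ 9.1  1.1 -4.9]
```

```bash
python3 -m pendant '[[-2.1,0,0,1],[-4.2,-0.1,0,2]]' >/dev/null; python3 f.py
```

```text
t19.43 pos [ 578.  -138.5  173.7] phi 15.17 r 78.9 yaw 11.54  push(cw) 9.49 radial 1.09  open 0.253 [ 9.4  1.4 -4.9]
```

```bash
python3 -m pendant '[[-1.5,0,0,1],[-3,-0.1,0,1.5]]' >/dev/null; python3 f.py
```

```text
t19.68 pos [ 576.5 -138.8  173.7] phi 14.08 r 78.9 yaw 10.01  push(cw) 10.00 radial 0.52  open 0.248 [ 9.8  1.9 -6.1]
```

```bash
python3 -m pendant '[[-1.5,0,0,1],[-3,0,0,1],[-3,0,0,1]]' >/dev/null; python3 f.py
```

```text
t20.05 pos [ 575.1 -139.2  173.6] phi 13.02 r 78.9 yaw 9.00  push(cw) 9.71 radial 1.05  open 0.256 [ 9.7  1.2 -4.5]
```

```bash
python3 -m pendant '[[-1.5,0,0,1],[-3,0,0,1],[-3,0,0,1]]' >/dev/null; python3 f.py
```

```text
t20.43 pos [ 573.8 -139.5  173.6] phi 12.07 r 78.9 yaw 7.99  push(cw) 10.24 radial -0.42  open 0.250 [ 9.9  2.6 -5.6]
```

```bash
python3 -m pendant '[[-2,0,0,1],[-4,0,0,1]]' >/dev/null; python3 f.py
```

```text
t20.68 pos [ 571.9 -139.9  173.6] phi 10.65 r 79.0 yaw 6.97  push(cw) 13.30 radial 0.20  open 0.251 [13.1  2.3 -6.6]
```

```bash
python3 -m pendant '[[-2,0,0,1],[-4,0,0,1]]' >/dev/null; python3 f.py
```

```text
t20.93 pos [ 570.2 -140.3  173.6] phi 9.37 r 79.0 yaw 5.95  push(cw) 14.98 radial -0.08  open 0.252 [14.8  2.5 -7.1]
```

```bash
python3 - <<'E'
from h import *
for i in range(6):
    s=env.state(); print(round(s["t"],2),np.round(s["ft_force"],2),np.round(s["eef_pos"],2)); vision.read_camera("side")
E
python3 f.py
```

```text
20.93 [14.76  2.51 -7.11] [ 570.17 -140.28  173.6 ]
20.98 [13.74  2.66 -7.64] [ 570.01 -140.33  173.58]
21.02 [13.64  1.68 -7.5 ] [ 570.04 -140.34  173.58]
21.07 [12.62  1.75 -6.7 ] [ 570.03 -140.34  173.56]
21.12 [13.51  2.45 -6.78] [ 570.04 -140.34  173.56]
21.18 [13.51  1.7  -6.84] [ 570.04 -140.36  173.58]
t21.23 pos [ 570.  -140.4  173.6] phi 9.28 r 79.1 yaw 5.96  push(cw) 13.28 radial 0.32  open 0.251 [13.2  1.8 -6.9]
```

```bash
python3 -m pendant '[[3,0,0,0],[6,0,0,0],[6,0,0,0]]' 0.65; python3 f.py; python3 -m pendant '[[0,0,-30,0],[0,0,-70,0],[0,-20,-110,0],[0,-20,-130,0]]'; python3 f.py; python3 - <<'E'
from h import *
s,R=T(); p=shot("wrist","w12"); p=shot("scene","c12"); cv2.imwrite('pics/c12c.png',cv2.resize(p["pixels"][170:290,170:310,::-1],None,fx=5,fy=5,interpolation=cv2.INTER_CUBIC))
E
```

```text
t: 21.6
eef_pos: [576.1, -139.7, 173.9]
tcp_rot: [3.133, -0.054, 0.104]
ft_force: [0.3, 0.3, 0.0]
opening: 0.349
t21.60 pos [ 576.1 -139.7  173.9] phi 13.62 r 79.7 yaw 5.96  push(cw) 0.34 radial -0.25  open 0.349 [0.3 0.3 0. ]
t: 22.1
eef_pos: [566.7, -118.7, 306.0]
tcp_rot: [3.132, -0.057, 0.105]
ft_force: [0.1, -0.1, -0.1]
opening: 0.348
t22.10 pos [ 566.7 -118.7  306. ] phi 9.46 r 57.2 yaw 6.01  push(cw) 0.05 radial 0.09  open 0.348 [ 0.1 -0.1 -0.1]
```

View pics/w12.png

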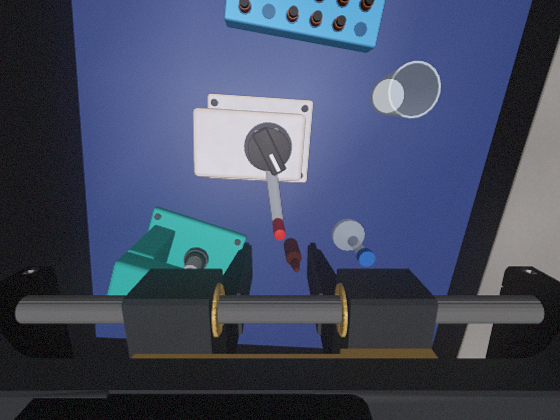

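View pics/c12c.png

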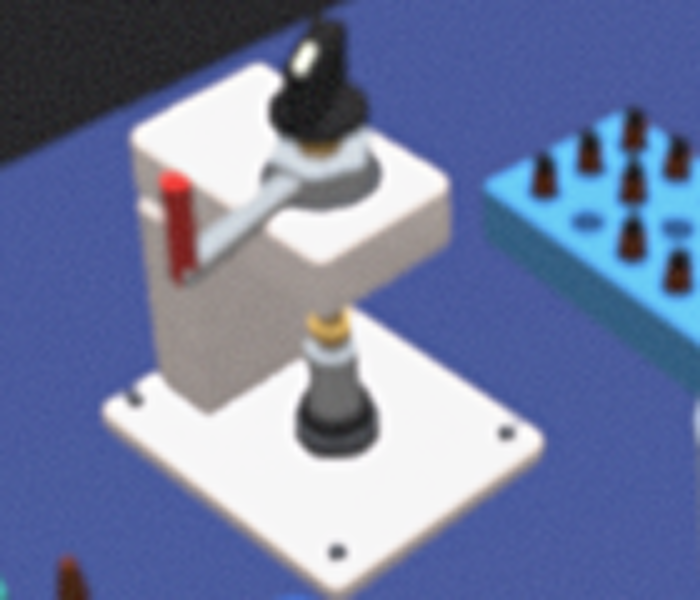

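The peg top is at (279,235), clear of the fingers. The knob bar is still where I left it, and the nose sits on the gauge cap at about (328,318) in the crop. Nothing else has moved, so I'm handing in.

```bash
python3 -c "
from h import *
print(job.job_done())"
```

```text
the job is handed in; nothing more can be done
None
```

I did the whole job in the order asked and handed it in at about t = 22 s. No verdict is reported.

- **Loosening:** I straddled the red peg with the fingers and turned the jam nut anticlockwise to about -1.1 rad.
- **Screw:** I gripped the knob and turned it clockwise. The net turn is about 1.02 rad.
    - The torque rose from about 0.2 Nm to about 0.28 Nm.
    - I went about 0.15 rad further to check, then measured the torque turning back and backed up about 0.2 rad.
    - Those readings put first touch at roughly 0.7 rad, so the screw ended about 0.3 rad past it, with about 24 N on the gauge by estimate. The torque readings are noisy (about 0.04 Nm), so this could be off by 0.15 rad.
- **Retightening:** I pushed the peg clockwise to a steady 13.4 N or so. That is a little above the 12 N asked but inside the 9.5–15 N range. One reading during the last step reached 15.0 N, still under 16 N.
- **Last checks:** the wrist force was about 0 N with the arm clear above the stand and nothing held. The pictures show the nose on the gauge cap. The beaker, flask, ampoule and rack looked unmoved, though I judged that by eye.

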